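# Seat the cell pack and aim the inspection mirror at its dot

## Task

Lower the black cell pack flat and square into the white nest, its blue dot at the blue-marked end of the nest, without dropping it, and let go of it. Then swing the spring-loaded inspection mirror by its red peg until the camera's red sight beam, reflected in the mirror, lands on the blue dot, and finish while holding the mirror still at that angle by the peg. Leave the yellow battery, the spool and the screwdriver where they are.

Things in the scene. Friction and masses are not known exactly. Their poses are not given: they have to be found in the camera images.
- pack: Loose black battery cell pack, about 0.5 kg: body 92 (its x) by 62 (y) by 56 mm high. Origin: centre of its underside, z up. In the middle of its top a grey terminal block 40 (x) by 26 (y) by 26 mm high to grip it by, across y; 82 mm high in all. The +x end carries the blue dot and, on the top beside it, a blue bar 16 x 26 mm; a green board lies on top at the other end.
- dot (a point): Centre of the blue dot, 24 mm in diameter on a white label, on the +x end face of the pack: 46.5 mm from the pack's origin along x and 36 mm above its underside. The frame is the pack's, so x points out of the face.
- block_top (a point): Middle of the top of the grey terminal block, 82 mm above the pack's underside.
- nest: White plastic nest fixed to the bench, 112 mm (its x) by 82 mm (its y), 28 mm high, with an open pocket 96 x 66 mm, 18 mm deep, for the pack (2 mm play all round). Origin: centre of its underside. The wall at its +x end, towards the mirror, is marked blue: the pack's dot end goes there.
- nest_floor (a point): Centre of the pocket's floor, 10 mm above the bench. Axes as the nest's. The seated pack's origin comes here.
- inspector: Inspection head fixed to the bench: aluminium plate 210 x 70 x 10 mm (x from -180 to 30 mm) with a grey camera block 60 x 46 mm, its top 66 mm above the bench, centred at x = -145 mm. Origin: on the bench under the mirror's upright hinge. The camera looks along +x at the mirror, 46 mm above the bench: a thin red beam shows it.
- mirror: Mirror 50 x 46 mm in a black frame, top 73 mm above the bench, on an upright hinge lying in its face. Origin: on the hinge 10 mm above the bench; x axis: out of its face, at rest 237.5 degrees (counter-clockwise) from the inspector's x. Turns clockwise seen from above by up to 0.85 rad; a spring drives it back to rest (1 N at the peg at first, 2.4 N at the far end), so it must be held.
- peg (a point): Centre of the top of the mirror's red upright peg, 14 mm in diameter, 40 mm tall (86 to 126 mm above the bench), 90 mm from the hinge, on an aluminium arm whose top is 86 mm above the bench. At rest it lies 120 degrees (counter-clockwise) from the inspector's x as seen from the hinge. It turns with the mirror.
- sight (a point): Where the camera's line of sight meets the mirror: on the hinge, 46 mm above the bench. Its x axis is the reflected line of sight, drawn as a thin red beam 200 mm long; at rest it points 295 degrees (counter-clockwise) from the inspector's x, and turns clockwise twice as far as the mirror. With the mirror right it passes through the dot.
- case: Finished yellow and black tool battery, 120 x 80 x 67 mm, a bystander. Origin: centre of its underside.
- spool: Orange spool of solder standing on its end, 64 mm across, 44 mm high, a bystander. Origin: centre of its underside.
- driver: Screwdriver lying on the mat, a bystander.
There are look-alikes about, which are no part of the job. There is more than one size of the nest; the job needs the middle-sized.

How it is judged:
On the way:
1. the pack sits flat and square in the nest, dot at the blue end, released (horizontal distance between pack and nest_floor below 0.005 m and z of pack in the frame of nest_floor between -0.003 and 0.003 m and angle between the x axis of pack and the x axis of nest, either way round below 0.08 rad and x of dot in the frame of nest_floor above 0.03 m and angle between pack's own z axis and vertical below 0.05 rad and contact force between the fingers and pack below 0.2 N), for 0.2 s.
At the end, for the whole second after the job is handed in: Pack on the pocket floor within 3 mm, centred within 5 mm, square within 0.08 rad, dot at the blue end, not touched; reflected sight line passes the dot's centre within 12 mm sideways, 8 mm in height; the fingers alone hold the mirror there (over 0.4 N), still (under 0.1 rad/s) (all of step 1 and y of dot in the frame of sight between -0.012 and 0.012 m and z of dot in the frame of sight between -0.008 and 0.008 m and x of dot in the frame of sight above 0.05 m and x of sight in the frame of dot above 0.03 m and angular speed of mirror below 0.1 rad/s and contact force between the fingers and mirror above 0.4 N and contact force between mirror and pack below 0.1 N and contact force between mirror and case below 0.1 N and contact force between mirror and spool below 0.1 N and contact force between mirror and driver below 0.1 N); the arm keeps its last pose, push and grip.
It fails at once if a bystander is moved more than 30 mm (distance of any of case, spool, driver from where it was at the start of the episode above 0.03 m).
It fails at once if the pack is dropped (faster than 0.6 m/s while not held) (linear speed of pack above 0.6 m/s and contact force between the fingers and pack below 0.1 N).
It also fails if it takes over 48 s, if anything falls off the work surface, if the arm or the gripper's body presses on something with over 40 N, if the wrist force passes 120 N, or if a joint passes its speed limit or range.

## Robot

A 6-joint arm with a two-finger parallel gripper is mounted at the origin on the work surface. World frame = base frame: x ahead of the robot, y to its left, z up, the work surface at z = 0. Lengths are in m, angles in rad, forces in N, time in s.
With the tool pointing down it reaches from about 0.375 to 0.9 m from the base axis. Payload 3.1 kg.
Tool frame: the origin (TCP) lies between the finger pads; the fingertips stand 22 mm ahead of it and the grasp point (between the pads) lies 3 mm ahead of it; z points along the fingers, y is the direction in which the jaws open and shut (so a half turn about z gives the same grasp; the last joint's range is limited). The gripper opens to 87 mm and grips with 3 to 60 N. Pads are 19 mm wide; open, the fingers measure 117 mm over their backs; the gripper's body (75 mm by 190 mm) begins 51 mm behind the grasp point.
Start: joints at [1.129, 0.527, 1.433, -0, 1.181, -0.178], TCP at [0.163, 0.603, 0.245] pointing down, gripper open.
Joint ranges: [-3.08, 3.08], [-0.75, 2.2], [0.22, 2.44], [-1.43, 4.57], [0, 2.65], [-2.85, 2.85]. Speed limits (rad/s): [2.79, 2.79, 3.14, 3.14, 3.14, 3.14].

## Interface

Orientations are given as a unit quaternion [x, y, z, w].
In Python, from rig import get_obs, camera, get_calibration, hand_in, search_frame gives the robot as it stands.
- The arm moves only by the shell command python3 -m jog 'ROWS' [FORCE]. ROWS is JSON, a list of rows, each an object with "grip": the closure in counts, from 0 (fully open) to 255 (shut); "travel": the shift along the world's x, y, z in cm, a list of three; "twist": the turn about the world's z in degrees. A call has 1 to 8 rows; each row shifts and turns the commanded pose from where the row before left it; what a row does not reach is not made up. A row lasts 1/10 s, in which the tool goes at most 50 mm and 8.59 degrees, less where a joint would pass 70% of its speed; a pose out of reach is approached as far as the arm can. A call is refused whole if a number of a shift passes 5 or a number of a turn 8.59, either way. A call with a gripper value outside its range is refused whole. The fingers move at their own pace and stop on an object; FORCE is the grip in N (left out, the last holds). Time passes only in rows, so rows that do not move let the fingers close. It gives the time, the measured TCP pose, the force and the opening at its end, in the units of the state.
- get_obs(): the state, without advancing time (a new reading comes with each control period).
- camera(name): name is "scene" or "side" or "wrist"; returns the picture (384x512x3 uint8, red, green, blue); there is no depth.
- get_calibration(name): a dict with "fx", "fy", "cx", "cy" (pixels), "R" (3x3) and "t" (3): a world point X has camera coordinates R X + t; the wrist camera has in their place "T_tool_cam" (4x4, takes a point from camera to tool coordinates, whose origin is the TCP and whose axes are the flange's). Camera axes: x right, y down, z forward; pixel columns grow to the right and rows downward; lengths in m; the calibration is good to about 2 mm. A picture is of the moment at which its call begins: read the wrist's pose just before it. get_calibration takes no time and is no camera call.
- hand_in(): hands the job in, once; it reports no verdict.
Trained networks look in the newest picture that a camera, given by its name, has taken for a name from the list of things; names that differ only in an ending like _2 or _b are one class to them, and where a whole thing is asked for, a point or a joint stands for the part that bears it (a point fixed in the world has none). Each returns a list of dicts, best first, with "p" (0 to 1); they miss things now and then, are a little off and sometimes report something else, mostly with a low value. They report only what shows in the picture. A call takes as long as a camera call. They do not tell look-alikes from the thing itself.
- search_frame(target, camera): "at" ([x, y, z] in m, in world coordinates, good to about 4 mm: the middle of the surface that is visible of it).
The state is a dict: "time": time; "q": joint angles; "joint_velocities": joint speeds; "joint_torque": joint torques, N m; "position": TCP position; "tool_rot": TCP orientation; "ft_force": force on the tool from outside, world axes, zero at the start; "moment": the same for the moment, N m; "grip_width": finger opening in m.
Only numpy, scipy, OpenCV 4.12 (cv2) and the standard library are available. Lean on these libraries where they do the work, as an engineer would, in place of code of your own. Each camera call takes 0.05 s, during which the arm holds its last target. There are 200 camera calls.

## Working session

There is one attempt and no reset: what is moved stays moved. The work goes in short steps, Python scripts to look and compute and a shell command to move; the robot and the scene stay as the last step left them, time stands still between calls to the robot, and variables do not carry over. Pictures are saved under pics/ and viewed, about 8 in all and at most 12, crops included, and the job is handed in when it is done.

```bash
mkdir -p pics
cat > h.py <<'E'
import numpy as np, cv2
from rig import *
from scipy.spatial.transform import Rotation as Ro
def pic(name,fn):
    o=get_obs(); im=camera(name); cv2.imwrite('pics/'+fn,im[:,:,::-1]); np.save('pics/'+fn+'.npy',im); return o,im
def RT(name,o=None):
    c=get_calibration(name); K=np.array([[c['fx'],0,c['cx']],[0,c['fy'],c['cy']],[0,0,1.]])
    if name=='wrist':
        T=np.eye(4);T[:3,:3]=Ro.from_quat(o['tool_rot']).as_matrix();T[:3,3]=o['position']
        M=np.linalg.inv(T@np.array(c['T_tool_cam']));return K,M[:3,:3],M[:3,3]
    return K,np.array(c['R']),np.array(c['t'])
def unproj(name,uv,z,o=None):
    K,R,t=RT(name,o);d=R.T@np.linalg.inv(K)@[uv[0],uv[1],1];c=-R.T@t
    return c+d*(z-c[2])/d[2]
def proj(name,X,o=None):
    K,R,t=RT(name,o);p=(K@(R@np.array(X).T.reshape(3,-1)+t[:,None]));return (p[:2]/p[2]).T
E
python3 - <<'E'
from h import *
for c in ['scene','side','wrist']:
    o,im=pic(c,c+'0.png')
    print(c)
    for n in ['pack','block_top','dot','nest','inspector','mirror','peg','case','spool','driver']:
        r=search_frame(n,c); print(n,[(np.round(x['at'],3).tolist(),round(x['p'],2)) for x in r])
a=cv2.imread('pics/scene0.png');b=cv2.imread('pics/side0.png')
cv2.imwrite('pics/both.png',cv2.resize(a,(800,600)))
print(get_obs())
E
```

```text
scene
pack [([0.498, -0.255, 0.055], 0.8)]
block_top [([0.497, -0.256, 0.056], 0.8), ([0.779, -0.177, 0.051], 0.34)]
dot [([0.493, -0.253, 0.05], 0.89), ([0.527, -0.025, 0.011], 0.61)]
nest [([0.743, -0.014, 0.007], 0.73), ([0.32, -0.131, 0.017], 0.72), ([0.533, -0.025, 0.01], 0.59)]
inspector [([0.565, 0.157, 0.089], 0.24)]
mirror [([0.562, 0.16, 0.085], 0.68)]
peg []
case [([0.776, -0.181, 0.053], 0.98), ([0.494, -0.254, 0.05], 0.72)]
spool [([0.462, 0.38, 0.038], 0.81)]
driver [([0.666, -0.413, 0.018], 0.75)]
side
pack [([0.469, -0.257, 0.061], 0.98)]
block_top [([0.475, -0.258, 0.059], 0.76)]
dot [([0.474, -0.262, 0.058], 0.84)]
nest [([0.744, -0.014, 0.013], 0.81), ([0.531, -0.026, 0.01], 0.72), ([0.318, -0.14, 0.015], 0.56)]
inspector [([0.51, 0.133, 0.032], 0.74)]
mirror [([0.56, 0.158, 0.075], 0.64)]
peg [([0.563, 0.158, 0.074], 0.57)]
case [([0.75, -0.184, 0.049], 0.61)]
spool [([0.449, 0.377, 0.031], 0.9), ([0.745, -0.186, 0.052], 0.19)]
driver [([0.658, -0.418, 0.024], 0.88)]
wrist
pack []
block_top []
dot []
nest []
inspector []
mirror []
peg []
case []
spool []
driver []
{'time': 1.65, 'q': array([ 1.12846593e+00,  5.27472910e-01,  1.43272886e+00,  6.94537315e-06,
        1.18136350e+00, -1.78506122e-01]), 'joint_velocities': array([-8.39458244e-05, -4.97873662e-04, -1.58463076e-04,  3.85733994e-04,
        1.11632025e-03,  1.03010456e-03]), 'joint_torque': array([ 1.25118819e-03, -4.40005624e+01, -1.76980698e+01,  6.35715667e-02,
        5.04497602e-02, -2.88541014e-05]), 'position': array([0.16294593, 0.60335768, 0.24455585]), 'tool_rot': array([1.31531212e-01, 9.91312030e-01, 1.40195373e-05, 1.12336963e-06]), 'ft_force': array([-0.08746896, -0.63716424, -0.6499464 ]), 'moment': array([0.00149033, 0.01007895, 0.00834898]), 'grip_width': 0.08654419371742629}
```

View pics/both.png

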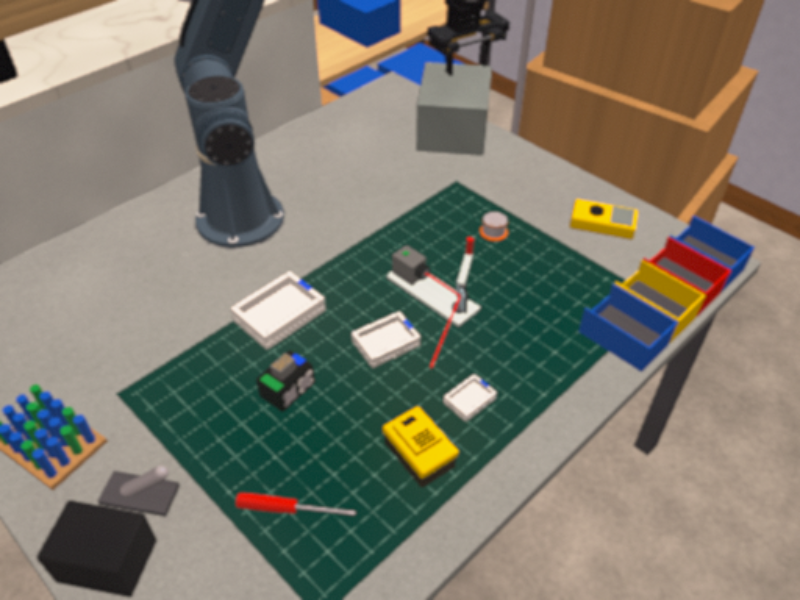

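View pics/side0.png

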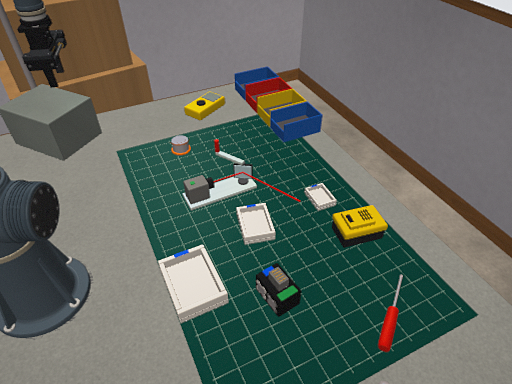

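```bash
python3 - <<'E'
from h import *
s=512/800
for n,u,z in [('packgreen',(288,294),.06),('packblue',(269,271),.06),('nest blue',(255,207),.028),('nest far',(260,241),.028),('beamend',(299,201),.046),('sight',(243,173),.046),('cam',(213,183),.046),('peg',(216,141),.126)]:
    print(n,unproj('side',u,z)[:2].round(3))
for n,u,z in [('packgreen',(272,382),.06),('packblue',(299,358),.06),('beamend',(432,366),.046),('sight',(459,298),.046),('peg',(471,238),.126)]:
    print(n,unproj('scene',(u[0]*s,u[1]*s),z)[:2].round(3))
E
python3 -m jog '[{"grip":0,"travel":[2.9,-4,0.5],"twist":0},{"grip":0,"travel":[2.9,-4,0.5],"twist":0},{"grip":0,"travel":[2.9,-4,0.5],"twist":0},{"grip":0,"travel":[2.9,-4,0.5],"twist":0},{"grip":0,"travel":[2.9,-4,0.5],"twist":0},{"grip":0,"travel":[2.9,-4,0.5],"twist":0},{"grip":0,"travel":[2.9,-4,0.5],"twist":0},{"grip":0,"travel":[2.9,-4,0.5],"twist":0}]' 25
python3 - <<'E'
import sys; sys.path.insert(0,'.')
from h import *
o,im=pic('wrist','w1.png')
for n in ['mirror','peg','inspector']: print(n,[(np.round(x['at'],3).tolist(),round(x['p'],2)) for x in search_frame(n,'wrist')])
E
```

```text
packgreen [ 0.485 -0.279]
packblue [ 0.476 -0.209]
nest blue [0.55  0.015]
nest far [ 0.509 -0.098]
beamend [ 0.66  -0.033]
sight [0.572 0.142]
cam [0.476 0.139]
peg [0.524 0.219]
packgreen [ 0.492 -0.276]
packblue [ 0.482 -0.205]
beamend [ 0.664 -0.032]
sight [0.579 0.137]
peg [0.529 0.222]
time: 2.45
position: [0.3959, 0.2817, 0.2851]
tool_rot: [0.131, 0.991, 0.0, 0.0]
ft_force: [0.5, -0.1, -0.2]
grip_width: 0.0869
mirror [([0.451, 0.155, 0.031], 0.57), ([0.566, 0.161, 0.082], 0.56)]
peg [([0.564, 0.162, 0.088], 0.62)]
inspector [([0.448, 0.155, 0.035], 0.63)]
```

```bash
python3 -m jog '[{"grip":0,"travel":[0.8,-4.8,-0.3],"twist":-8.3},{"grip":0,"travel":[0.8,-4.8,-0.3],"twist":-8.3},{"grip":0,"travel":[0.8,-4.8,-0.3],"twist":-8.3},{"grip":0,"travel":[0.8,-4.8,-0.3],"twist":-8.3},{"grip":0,"travel":[0.8,-4.8,-0.3],"twist":-8.3},{"grip":0,"travel":[0.8,-4.8,-0.3],"twist":-8.3},{"grip":0,"travel":[0.8,-4.8,-0.3],"twist":-8.3},{"grip":0,"travel":[0.8,-4.8,-0.3],"twist":-8.3}]'
python3 -m jog '[{"grip":0,"travel":[0.8,-4.6,-1],"twist":0},{"grip":0,"travel":[0.8,-4.6,-1],"twist":0},{"grip":0,"travel":[0.8,-4.4,-1],"twist":0},{"grip":0,"travel":[0,0,0],"twist":0}]'
python3 - <<'E'
from h import *
o,im=pic('wrist','w2.png')
print(o['position'],o['tool_rot'],get_calibration('wrist'))
for n in ['pack','dot','block_top','nest']: print(n,[(np.round(x['at'],3).tolist(),round(x['p'],2)) for x in search_frame(n,'wrist')])
a=np.hstack([cv2.imread('pics/w1.png'),cv2.imread('pics/w2.png')]);cv2.imwrite('pics/w12.png',cv2.resize(a,(800,300)))
E
```

```text
time: 3.45
position: [0.4591, -0.1005, 0.2604]
tool_rot: [0.654, 0.756, 0.0, -0.0]
ft_force: [0.2, 0.4, 0.1]
grip_width: 0.0869
time: 3.85
position: [0.4849, -0.2403, 0.2292]
tool_rot: [0.654, 0.757, -0.0, 0.001]
ft_force: [0.1, 0.2, 0.1]
grip_width: 0.087
[ 0.48485343 -0.24031973  0.22921689] [ 6.53691499e-01  7.56760276e-01 -3.79632246e-04  1.07953257e-03] {'fx': 315.69155436456055, 'fy': 315.69155436456055, 'cx': 261.0193248343208, 'cy': 198.21934542893453, 'T_tool_cam': array([[ 8.67943847e-05, -9.52257675e-01, -3.05295453e-01,
         8.43157744e-02],
       [ 9.99999961e-01,  1.64219814e-04, -2.27927393e-04,
        -3.50029756e-04],
       [ 2.67181171e-04, -3.05295421e-01,  9.52257651e-01,
        -1.40053037e-01],
       [ 0.00000000e+00,  0.00000000e+00,  0.00000000e+00,
         1.00000000e+00]])}
pack [([0.482, -0.231, 0.061], 0.88), ([0.534, -0.07, 0.021], 0.18)]
dot [([0.476, -0.23, 0.053], 0.57)]
block_top [([0.481, -0.228, 0.057], 0.7)]
nest [([0.534, -0.069, 0.017], 0.96), ([0.311, -0.144, 0.013], 0.7)]
```

View pics/w2.png

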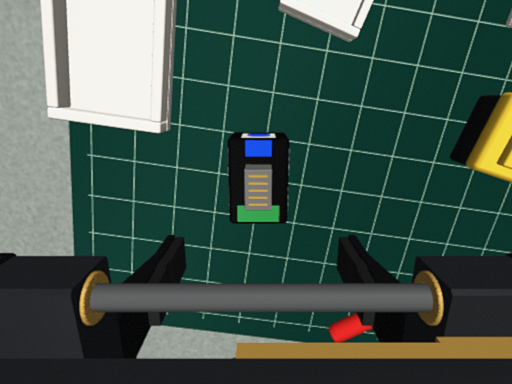

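View pics/w1.png

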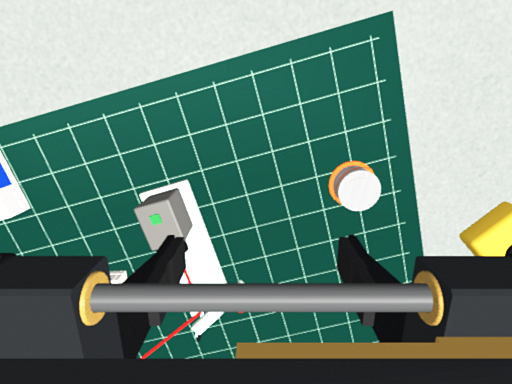

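```bash
cat > ov.py <<'E'
from h import *
def T2(p,yaw,P): c,s=np.cos(yaw),np.sin(yaw); P=np.array(P,float); return np.c_[p[0]+c*P[:,0]-s*P[:,1],p[1]+s*P[:,0]+c*P[:,1],P[:,2]]
def rect(a,b,z,x0=0): return [[x0+a/2,b/2,z],[x0-a/2,b/2,z],[x0-a/2,-b/2,z],[x0+a/2,-b/2,z]]
def draw(im,cam,o,p,yaw,rects,col,sc,off):
    for r in rects:
        q=(proj(cam,T2(p,yaw,r),o)-off)*sc; cv2.polylines(im,[np.round(q*8).astype(int)],True,col,1,shift=3)
E
python3 - <<'E'
from ov import *
im=np.load('pics/w2.png.npy').astype(int)
o=get_obs()
r,g,b=im[...,0],im[...,1],im[...,2]
blue=(b>150)&(r<90)&(g<130); grn=(g>120)&(r<90)&(b<110); 
for n,m in [('blue',blue),('green',grn)]:
    k,l,st,ce=cv2.connectedComponentsWithStats(m.astype(np.uint8))
    for i in range(1,k):
        if st[i,4]>100: 
            print(n,st[i],ce[i].round(1),unproj('wrist',ce[i],.057,o).round(4))
            q=cv2.minAreaRect(np.argwhere(l==i)[:,::-1].astype(np.float32)); print(q)
gry=(abs(r-g)<25)&(r>70)&(r<190)&(b<170)
m=gry[150:222,232:286].astype(np.uint8); k,l,st,ce=cv2.connectedComponentsWithStats(m)
for i in range(1,k):
    if st[i,4]>50: print(st[i]+[232,150,0,0,0])
p=(.482,-.240);yaw=np.radians(98)
off=np.array([210,120]);sc=6
c=cv2.resize(im[120:232,210:310].astype(np.uint8)[:,:,::-1],None,fx=sc,fy=sc,interpolation=0)[:600]
draw(c,'wrist',o,p,yaw,[rect(.040,.026,.082),rect(.092,.062,.056)],(0,255,255),sc,off)
cv2.imwrite('pics/ov2.png',c)
E
```

```text
blue [245 140  27  17 456] [258. 148.] [ 0.4739 -0.1988  0.057 ]
((258.0, 148.0), (16.0, 26.0), 90.0)
green [237 206  42  16 559] [257.5 214.6] [ 0.4838 -0.2687  0.057 ]
((257.5, 213.5), (40.99999237060547, 14.999998092651367), 0.0)
[ 244  165   28   45 1027]
```

View pics/ov2.png

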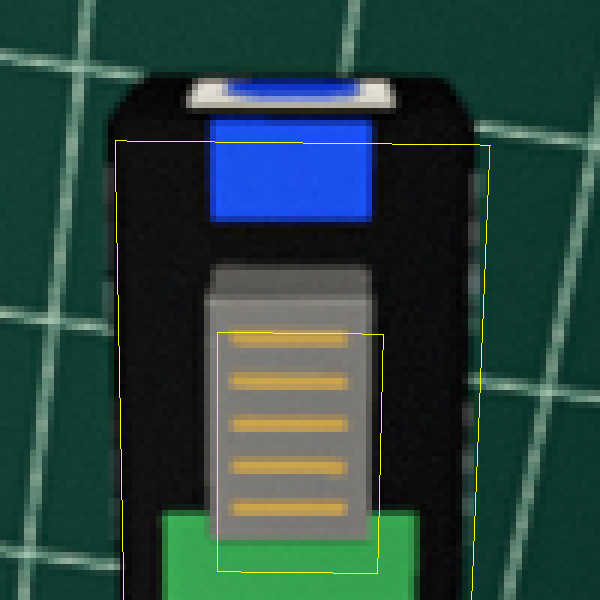

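Run:
```python
from h import *
o=get_obs(); p=unproj('wrist',(257.9,189.75),.082,o); print(p, (p-o['position'])*100)
```

```text
[ 0.47934869 -0.23429284  0.082     ] [-3.49601256e-01 -1.13846354e-02 -1.48621671e+01]
```

```bash
python3 -m jog '[{"grip":0,"travel":[-0.1,-0.6,-4],"twist":0},{"grip":0,"travel":[0,0,-4],"twist":0},{"grip":0,"travel":[0,0,-2],"twist":0},{"grip":0,"travel":[0,0,0],"twist":0},{"grip":0,"travel":[0,0,0],"twist":0},{"grip":0,"travel":[0,0,0],"twist":0}]'
python3 - <<'E'
from h import *
print(get_obs()['position'])
o,im=pic('wrist','w3.png')
cv2.imwrite('pics/w3c.png',cv2.resize(im[180:384,150:370,::-1],None,fx=2.7,fy=2.7))
E
```

```text
time: 4.7
position: [0.483, -0.2426, 0.1322]
tool_rot: [0.652, 0.758, 0.0, 0.002]
ft_force: [0.0, 1.0, 0.0]
grip_width: 0.0872
[ 0.48303259 -0.24260466  0.13223222]
```

View pics/w3c.png

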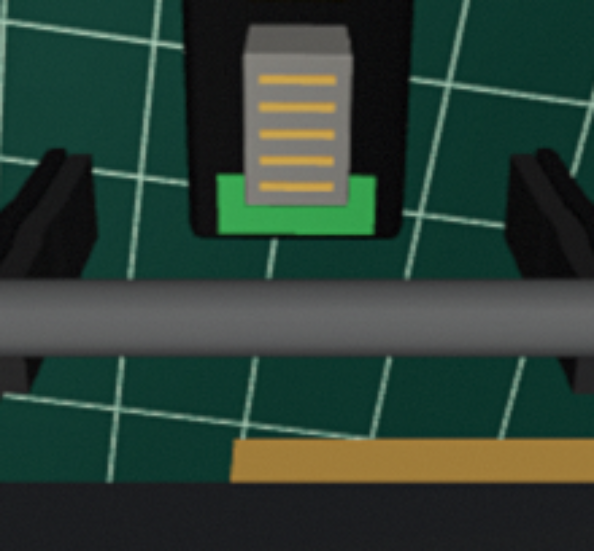

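Run:
```python
from h import *
o=get_obs(); p=unproj('wrist',(260.2,228.1),.082,o); print(o['position'],p, (p-o['position'])*100)
print(proj('wrist',o['position'],o), proj('wrist',p,o))
```

```text
[ 0.48304543 -0.2428337   0.13232518] [ 0.48185634 -0.24032216  0.082     ] [-0.11890897  0.2511536  -5.03251783]
[[261.77331976 272.69014117]] [[260.2 228.1]]
```

```bash
python3 -m jog '[{"grip":0,"travel":[-0.1,0.25,-2.6],"twist":0},{"grip":0,"travel":[0,0,-2.6],"twist":0},{"grip":0,"travel":[0,0,0],"twist":0},{"grip":0,"travel":[0,0,0],"twist":0},{"grip":255,"travel":[0,0,0],"twist":0},{"grip":255,"travel":[0,0,0],"twist":0},{"grip":255,"travel":[0,0,0],"twist":0},{"grip":255,"travel":[0,0,0],"twist":0}]' 30
python3 -m jog '[{"grip":255,"travel":[0,0,0],"twist":0},{"grip":255,"travel":[0,0,0],"twist":0},{"grip":255,"travel":[0,0,0],"twist":0},{"grip":255,"travel":[0,0,0],"twist":0}]'
```

```text
time: 5.55
position: [0.4812, -0.2404, 0.0792]
tool_rot: [0.653, 0.757, 0.0, 0.001]
ft_force: [-0.2, -0.3, 0.1]
grip_width: 0.0625
time: 5.95
position: [0.4809, -0.2401, 0.0785]
tool_rot: [0.653, 0.757, -0.0, -0.0]
ft_force: [0.1, 0.2, -0.8]
grip_width: 0.0305
```

```bash
python3 -m jog '[{"grip":255,"travel":[0,0,0],"twist":0},{"grip":255,"travel":[0,0,0],"twist":0},{"grip":255,"travel":[0,0,0],"twist":0}]'
python3 -m jog '[{"grip":255,"travel":[0,0,1],"twist":0},{"grip":255,"travel":[0,0,3],"twist":0},{"grip":255,"travel":[0,0,4],"twist":0},{"grip":255,"travel":[0.5,2,4],"twist":-6},{"grip":255,"travel":[0.5,3,2],"twist":-7},{"grip":255,"travel":[0.5,3,0],"twist":-7},{"grip":255,"travel":[0.5,2,0],"twist":-7},{"grip":255,"travel":[0.5,1,0],"twist":0}]'
python3 -m jog '[{"grip":255,"travel":[0,0,0],"twist":0},{"grip":255,"travel":[0,0,0],"twist":0},{"grip":255,"travel":[0,0,0],"twist":0},{"grip":255,"travel":[0,0,0],"twist":0}]'
python3 - <<'E'
from h import *
o,im=pic('wrist','w4.png'); print(o['position'],o['tool_rot'])
np.save('pics/w4o.npy',o,allow_pickle=True)
E
```

```text
time: 6.25
position: [0.4813, -0.2402, 0.0786]
tool_rot: [0.653, 0.757, 0.0, 0.0]
ft_force: [1.5, -0.2, 0.0]
grip_width: 0.0257
time: 7.05
position: [0.5045, -0.1278, 0.2186]
tool_rot: [0.811, 0.585, -0.001, -0.001]
ft_force: [-0.8, -0.2, -3.6]
grip_width: 0.0259
time: 7.45
position: [0.5057, -0.1311, 0.2183]
tool_rot: [0.812, 0.584, -0.0, -0.0]
ft_force: [-0.8, -0.3, -4.3]
grip_width: 0.0259
[ 0.50574247 -0.13113457  0.21831147] [ 8.11854997e-01  5.83859058e-01 -2.30454844e-04 -1.02524435e-04]
```

View pics/w4.png

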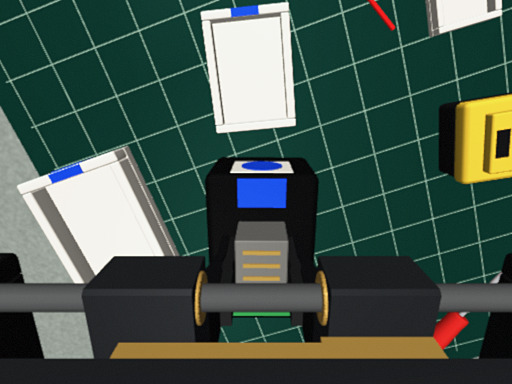

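```bash
cat > nest.py <<'E'
from ov import *
from scipy.optimize import minimize, least_squares
import sys
def fit(fn,o,p0,yaw0,fig):
    im=np.load('pics/'+fn+'.npy').astype(int)
    lo=im.min(2); white=(lo>150)
    blue=(im[...,2]>150)&(im[...,0]<90)
    m=(white|blue).astype(np.uint8)
    c0=proj('wrist',[p0[0],p0[1],.01],o)[0]
    k,l,st,ce=cv2.connectedComponentsWithStats(m,connectivity=4)
    lab=l[int(c0[1]),int(c0[0])]; mm=(l==lab).astype(np.uint8); print(st[lab])
    cs=cv2.findContours(mm,cv2.RETR_EXTERNAL,cv2.CHAIN_APPROX_NONE)[0]; c=max(cs,key=cv2.contourArea)[:,0,:].astype(float)
    c=c[(c[:,1]>1)&(c[:,1]<382)]
    W=np.array([unproj('wrist',u,.028,o) for u in c])
    def res(x):
        ca,sa=np.cos(x[2]),np.sin(x[2]); d=W[:,:2]-x[:2]
        a=np.abs(d@[ca,sa])-.056; b=np.abs(d@[-sa,ca])-.041
        return np.where((a>0)&(b>0),np.hypot(a,b),np.maximum(a,b))
    s=least_squares(res,[*p0,yaw0],loss='soft_l1',f_scale=.001)
    print('nest',s.x[:2].round(4),np.degrees(s.x[2]).round(2),'rms mm',1e3*np.sqrt(np.median(res(s.x)**2)))
    d=im.astype(np.uint8)[:,:,::-1].copy()
    draw(d,'wrist',o,s.x[:2],s.x[2],[rect(.112,.082,.028),rect(.096,.066,.010)],(0,0,255),1,0); cv2.imwrite('pics/'+fig,d)
    return s.x
E
python3 - <<'E'
from nest import *
o=np.load('pics/w4o.npy',allow_pickle=True).item()
x=fit('w4.png',o,(.533,-.025),np.radians(71),'n4.png')
t=np.degrees(np.arctan2(*(Ro.from_quat(o['tool_rot']).as_matrix()[:2,0][::-1])))
print('tool yaw',t)
# block top in held view: near edge hidden; block top far edge row ~240, cols 236..288
d=x[:2]-o['position'][:2];print(d*100)
for u in [(236,241),(289,241)]: 
    q=unproj('wrist',u,o['position'][2]+.002,o); R=Ro.from_quat(o['tool_rot']).as_matrix(); print('block far edge in tool',(R.T@(q-o['position'])).round(4))
for u in [(238,179),(287,179)]:
    q=unproj('wrist',u,o['position'][2]-.024,o); print('bar far edge in tool',(R.T@(q-o['position'])).round(4))
E
```

```text
[ 201    2   95  131 9923]
nest [ 0.5297 -0.0251] 76.74 rms mm 0.5855475799165788
tool yaw 71.44486285597873
[ 2.39302291 10.60588602]
block far edge in tool [ 0.0183 -0.0124 -0.002 ]
block far edge in tool [ 0.0183  0.0131 -0.002 ]
bar far edge in tool [ 0.0423 -0.0127  0.024 ]
bar far edge in tool [0.0424 0.0136 0.024 ]
```

```bash
python3 -m jog '[{"grip":255,"travel":[0.6,2.6,0],"twist":2},{"grip":255,"travel":[0.8,3.6,-1],"twist":3.3},{"grip":255,"travel":[0.6,2.9,-2],"twist":0},{"grip":255,"travel":[0.4,1.68,-3],"twist":0},{"grip":255,"travel":[0,0,-1.8],"twist":0},{"grip":255,"travel":[0,0,0],"twist":0},{"grip":255,"travel":[0,0,0],"twist":0},{"grip":255,"travel":[0,0,0],"twist":0}]'
python3 -m jog '[{"grip":255,"travel":[0,0,0],"twist":0},{"grip":255,"travel":[0,0,0],"twist":0}]'
python3 - <<'E'
from ov import *
o,im=pic('wrist','w5.png'); np.save('pics/w5o.npy',o,allow_pickle=True)
t=np.arctan2(*(Ro.from_quat(o['tool_rot']).as_matrix()[:2,0][::-1])); print(o['position'],np.degrees(t))
sc=2.2;off=np.array([100,60])
c=cv2.resize(im[60:320,100:420,::-1],None,fx=sc,fy=sc)
draw(c,'wrist',o,(.5297,-.0251),np.radians(76.74),[rect(.112,.082,.028),rect(.096,.066,.028)],(0,0,255),sc,off)
h=o['position'][2]-.0786
pk=T2(o['position'],t,[[-.0017,-.0004,0]])[0]
draw(c,'wrist',o,pk,t,[rect(.040,.026,.082+h),rect(.092,.062,.056+h),rect(.092,.062,h)],(0,255,255),sc,off)
cv2.imwrite('pics/ov5.png',c)
E
```

```text
time: 8.3
position: [0.531, -0.0233, 0.1417]
tool_rot: [0.784, 0.621, 0.001, 0.001]
ft_force: [0.9, -0.5, -3.5]
grip_width: 0.0257
time: 8.5
position: [0.5305, -0.0229, 0.1415]
tool_rot: [0.784, 0.621, 0.001, 0.001]
ft_force: [0.1, 0.8, -3.8]
grip_width: 0.0257
[ 0.53050385 -0.02289894  0.14153204] 76.74340196827362
```

View pics/ov5.png

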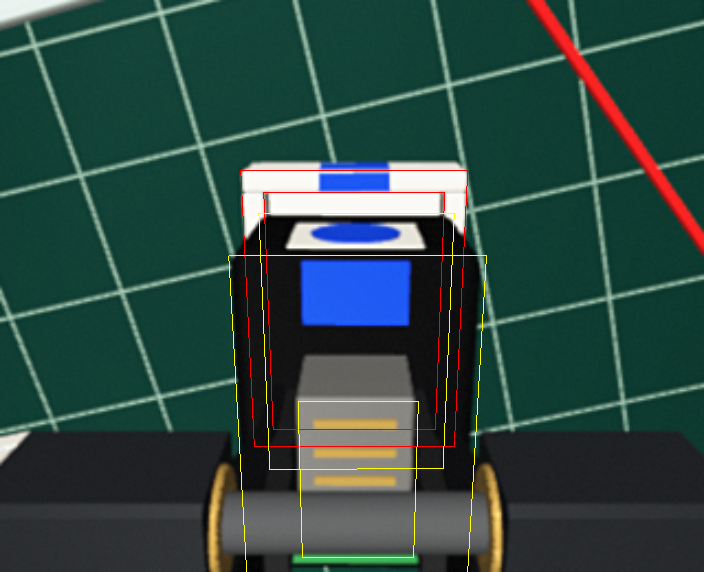

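```bash
python3 -m jog '[{"grip":255,"travel":[0,-0.05,-1.5],"twist":0},{"grip":255,"travel":[0,0,-1.5],"twist":0},{"grip":255,"travel":[0,0,-0.5],"twist":0},{"grip":255,"travel":[0,0,-0.3],"twist":0},{"grip":255,"travel":[0,0,-0.3],"twist":0},{"grip":255,"travel":[0,0,0],"twist":0},{"grip":255,"travel":[0,0,0],"twist":0}]'
python3 -m jog '[{"grip":255,"travel":[0,0,-0.3],"twist":0},{"grip":255,"travel":[0,0,-0.3],"twist":0},{"grip":255,"travel":[0,0,-0.3],"twist":0},{"grip":255,"travel":[0,0,0],"twist":0},{"grip":255,"travel":[0,0,0],"twist":0}]'
```

```text
time: 9.25
position: [0.5303, -0.0229, 0.0999]
tool_rot: [0.784, 0.621, 0.0, 0.0]
ft_force: [-0.5, -0.3, -4.3]
grip_width: 0.0258
time: 9.75
position: [0.5298, -0.0228, 0.0904]
tool_rot: [0.784, 0.621, -0.0, -0.0]
ft_force: [0.1, 0.7, -4.0]
grip_width: 0.0259
```

```bash
python3 -m jog '[{"grip":255,"travel":[0,0,-0.1],"twist":0},{"grip":255,"travel":[0,0,0],"twist":0},{"grip":255,"travel":[0,0,0],"twist":0}]'
python3 -m jog '[{"grip":255,"travel":[0,0,-0.1],"twist":0},{"grip":255,"travel":[0,0,0],"twist":0},{"grip":255,"travel":[0,0,0],"twist":0}]'
```

```text
time: 10.05
position: [0.5299, -0.0228, 0.0896]
tool_rot: [0.784, 0.621, 0.0, 0.0]
ft_force: [-0.2, -0.5, -4.1]
grip_width: 0.0258
time: 10.35
position: [0.5301, -0.0229, 0.0887]
tool_rot: [0.784, 0.621, 0.0, 0.0]
ft_force: [0.5, 0.7, -3.0]
grip_width: 0.0256
```

```bash
python3 -m jog '[{"grip":255,"travel":[0,0,-0.05],"twist":0},{"grip":0,"travel":[0,0,0],"twist":0},{"grip":0,"travel":[0,0,0],"twist":0},{"grip":0,"travel":[0,0,0],"twist":0},{"grip":0,"travel":[0,0,0],"twist":0},{"grip":0,"travel":[0,0,0],"twist":0},{"grip":0,"travel":[0,0,1],"twist":0},{"grip":0,"travel":[0,0,3],"twist":0}]'
python3 -m jog '[{"grip":0,"travel":[0,0,4],"twist":0},{"grip":0,"travel":[0.3,2.2,4],"twist":7.4},{"grip":0,"travel":[0.4,3.2,2.5],"twist":7.4},{"grip":0,"travel":[0.4,3.6,1],"twist":7.4},{"grip":0,"travel":[0.4,3.6,0],"twist":7.4},{"grip":0,"travel":[0.4,2.7,0],"twist":7.4},{"grip":0,"travel":[0.1,1,0],"twist":7.4},{"grip":0,"travel":[0,0,0],"twist":0}]'
python3 -m jog '[{"grip":0,"travel":[0,0,0],"twist":0},{"grip":0,"travel":[0,0,0],"twist":0},{"grip":0,"travel":[0,0,0],"twist":0}]'
python3 - <<'E'
from h import *
o,im=pic('wrist','w6.png'); np.save('pics/w6o.npy',o,allow_pickle=True)
print(o['position'],o['tool_rot'])
_,s=pic('side','s6.png')
c=cv2.resize(s[110:270,150:330],None,fx=3,fy=3)
w=cv2.resize(im,None,fx=1,fy=1)
out=np.zeros((600,800,3),np.uint8); out[:384,:512]=im
cv2.imwrite('pics/s6c.png',c[:,:,::-1])
E
```

```text
time: 11.15
position: [0.5272, -0.0222, 0.1264]
tool_rot: [0.784, 0.621, -0.003, -0.003]
ft_force: [-0.3, 0.1, 0.5]
grip_width: 0.074
time: 11.95
position: [0.5489, 0.1418, 0.2432]
tool_rot: [0.49, 0.872, -0.0, -0.001]
ft_force: [-0.6, -1.1, -0.7]
grip_width: 0.0869
time: 12.25
position: [0.5498, 0.1392, 0.243]
tool_rot: [0.492, 0.871, -0.0, -0.0]
ft_force: [-0.9, 0.8, 0.4]
grip_width: 0.0869
[0.54976196 0.13922678 0.24303237] [ 4.92063919e-01  8.70559028e-01 -2.04084928e-04 -1.90746766e-04]
```

View pics/w6.png

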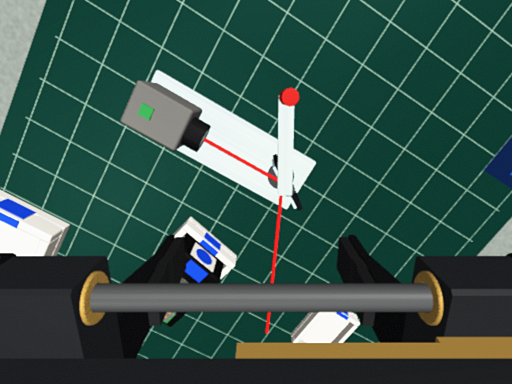

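View pics/s6c.png

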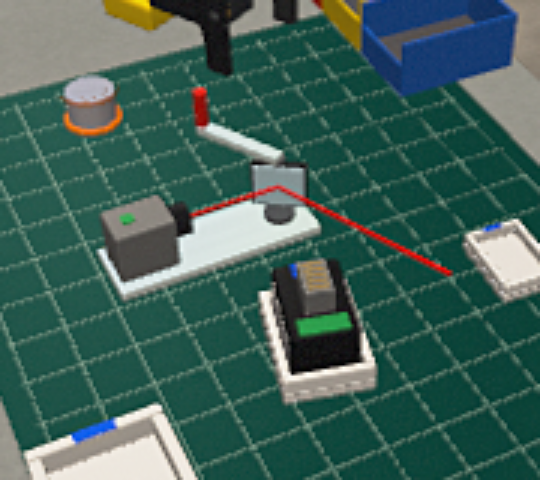

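Run:
```python
from h import *
o=np.load('pics/w6o.npy',allow_pickle=True).item(); im=np.load('pics/w6.png.npy').astype(int)
red=((im[...,0]>150)&(im[...,1]<70)&(im[...,2]<70)).astype(np.uint8)
k,l,st,ce=cv2.connectedComponentsWithStats(red); L=[]
for i in range(1,k):
    if st[i,4]>40:
        pts=np.argwhere(l==i)[:,::-1]; print(st[i],ce[i].round(1))
        if st[i,4]>50: L.append(pts)
ang=lambda v:np.degrees(np.arctan2(v[1],v[0]))
lines=[]
for pts in L:
    if pts[:,1].min()<110: 
        u=cv2.minEnclosingCircle(pts.astype(np.float32))[0]; peg=unproj('wrist',ce[l[pts[0][1],pts[0][0]]],.126,o); print('peg',peg); continue
    vx,vy,x,y=cv2.fitLine(pts.astype(np.float32),cv2.DIST_L2,0,.01,.01).ravel()
    a=unproj('wrist',(x-30*vx,y-30*vy),.046,o)[:2];b=unproj('wrist',(x+30*vx,y+30*vy),.046,o)[:2]; lines.append((a,b-a)); print('line',a,ang(b-a))
(a,d),(b,e)=lines[:2]; s=np.linalg.solve(np.c_[d,-e],b-a); H=a+s[0]*d; print('H',H)
print('peg rel',np.linalg.norm(peg[:2]-H),ang(peg[:2]-H))
blue=((im[...,2]>130)&(im[...,0]<80)&(im[...,1]<110)).astype(np.uint8)
k,l,st,ce=cv2.connectedComponentsWithStats(blue)
for i in range(1,k):
    if st[i,4]>40: print('blue',st[i],ce[i].round(1),unproj('wrist',ce[i],.046,o)[:2].round(4))
```

```text
[281  88  18  18 253] [289.9  96.3]
[204 139  73  43 192] [243.3 161. ]
[270 196  12  88 302] [276.  240.4]
[265 312   6  22  70] [267.5 322.1]
peg [0.52464858 0.22339267 0.126     ]
line [0.49144413 0.14425731] 1.4592276252696093
line [0.62088202 0.04783766] 116.52389169741811
line [ 0.67462869 -0.06304173] 114.97168380653731
H [0.57173789 0.1463027 ]
peg rel 0.09033419041211918 121.41807363078973
blue [  0 199  35  20 325] [ 15.6 208.4] [ 0.3292 -0.0353]
blue [  0 213  19  14 118] [  8.4 220. ] [ 0.3266 -0.0533]
blue [205 233  15  16  84] [212.2 240.7] [0.5393 0.0445]
blue [199 241  18  15  93] [207.9 247.7] [0.5394 0.0339]
blue [197 249  14  15 127] [203.5 256. ] [0.54   0.0214]
blue [185 260  23  23 301] [195.  270.9] [ 0.5406 -0.0017]
```

```bash
python3 -m jog '[{"grip":0,"travel":[-1.2,4.2,0],"twist":0},{"grip":0,"travel":[-1.3,4.2,0],"twist":0},{"grip":0,"travel":[0,0,-4.5],"twist":0},{"grip":0,"travel":[0,0,-4.5],"twist":0},{"grip":0,"travel":[0,0,-3],"twist":0},{"grip":0,"travel":[0,0,-1.1],"twist":0},{"grip":0,"travel":[0,0,0],"twist":0},{"grip":0,"travel":[0,0,0],"twist":0}]' 15
python3 -m jog '[{"grip":255,"travel":[0,0,0],"twist":0},{"grip":255,"travel":[0,0,0],"twist":0},{"grip":255,"travel":[0,0,0],"twist":0},{"grip":255,"travel":[0,0,0],"twist":0},{"grip":255,"travel":[0,0,0],"twist":0},{"grip":255,"travel":[0,0,0],"twist":0},{"grip":255,"travel":[0,0,0],"twist":0},{"grip":255,"travel":[0,0,0],"twist":0}]'
python3 -m jog '[{"grip":255,"travel":[0,0,0],"twist":0},{"grip":255,"travel":[0,0,0],"twist":0},{"grip":255,"travel":[0,0,0],"twist":0},{"grip":255,"travel":[0,0,0],"twist":0}]'
python3 - <<'E'
from h import *
o=get_obs();print(o['position'],o['ft_force'],o['grip_width'])
H=np.array([.5717,.1463]);p=.0903*np.array([np.cos(np.radians(121.4)),np.sin(np.radians(121.4))]);q=p
for a in np.linspace(121.4,101,6)[1:]:
    n=.0903*np.array([np.cos(np.radians(a)),np.sin(np.radians(a))]);print((n-q)*100);q=n
E
```

```text
time: 13.15
position: [0.5261, 0.2241, 0.1132]
tool_rot: [0.491, 0.871, 0.001, 0.001]
ft_force: [0.0, -0.1, 0.6]
grip_width: 0.0871
time: 13.95
position: [0.5249, 0.2242, 0.112]
tool_rot: [0.491, 0.871, -0.0, -0.0]
ft_force: [0.8, 0.0, 1.3]
grip_width: 0.0306
time: 14.35
position: [0.5249, 0.2242, 0.112]
tool_rot: [0.491, 0.871, -0.0, -0.0]
ft_force: [-0.4, 0.1, -0.3]
grip_width: 0.0132
[0.52488305 0.22417216 0.11201345] [-0.37136641  0.13798601 -0.28279217] 0.013247734362859987
[0.56031077 0.31520373]
[0.58131728 0.2745392 ]
[0.5993773  0.23248313]
[0.61439929 0.18924869]
[0.62630711 0.14505501]
```

```bash
python3 -m jog '[{"grip":255,"travel":[0.56,0.31,0],"twist":-4},{"grip":255,"travel":[0.58,0.27,0],"twist":-4},{"grip":255,"travel":[0.6,0.23,0],"twist":-4},{"grip":255,"travel":[0.61,0.19,0],"twist":-4},{"grip":255,"travel":[0.63,0.15,0],"twist":-4},{"grip":255,"travel":[0,0,0],"twist":0},{"grip":255,"travel":[0,0,0],"twist":0},{"grip":255,"travel":[0,0,0],"twist":0}]'
python3 - <<'E'
from h import *
o=get_obs();print(o['position'],o['ft_force'],o['grip_width'])
_,s=pic('side','s7.png'); _,w=pic('wrist','w7.png'); _,sc=pic('scene','c7.png')
H=np.array([.5717,.1463]);v=o['position'][:2]-H;print(np.linalg.norm(v),np.degrees(np.arctan2(v[1],v[0])))
a=cv2.resize(s[150:240,190:310],(480,360)); b=cv2.resize(sc[150:240,220:340],(480,360))
cv2.imwrite('pics/v7.png',np.vstack([a,b])[:600+120,:,::-1][:720])
im=s.astype(int); red=(im[...,0]>140)&(im[...,1]<80)&(im[...,2]<80)
k,l,st,ce=cv2.connectedComponentsWithStats(red.astype(np.uint8))
for i in range(1,k):
    if st[i,4]>8 and 140<ce[i][1]<240:
        p=np.argwhere(l==i)[:,::-1];print(st[i])
        vx,vy,x,y=cv2.fitLine(p.astype(np.float32),cv2.DIST_L2,0,.01,.01).ravel()
        A,B=[unproj('side',(x+t*vx,y+t*vy),.046)[:2] for t in(-10,10)]; print(A,B,np.degrees(np.arctan2(*(B-A)[::-1])))
E
```

```text
time: 15.15
position: [0.554, 0.2356, 0.112]
tool_rot: [0.634, 0.773, -0.0, -0.0]
ft_force: [-1.8, 0.2, 1.4]
grip_width: 0.0135
[0.55402733 0.23559863 0.11197873] [-1.79598436  0.24652931  1.3876511 ] 0.013489038649114823
0.09103058738400115 101.19448274680923
[226 172  21  12  35]
[0.53449759 0.1553541 ] [0.57527449 0.10908888] -48.607925836765865
[214 178  11   4  13]
[0.46864988 0.14559857] [0.52836075 0.14759281] 1.9128627089206294
[247 186   4  11  18]
[0.56157266 0.1014544 ] [0.54279799 0.02338335] -103.52183303146083
```

View pics/v7.png

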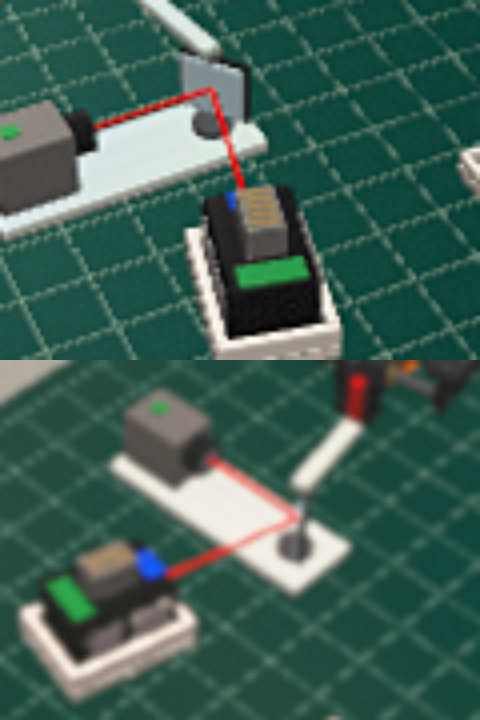

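Run:
```python
from h import *
D=np.array([.540,.0214])
for c,f,bx in [('scene','c7.png',(255,185,302,210)),('side','s7.png',(244,185,254,200))]:
    im=np.load('pics/'+f+'.npy').astype(int)
    w=np.clip(im[...,0]-np.maximum(im[...,1],im[...,2])-40,0,None); m=np.zeros_like(w);m[bx[1]:bx[3],bx[0]:bx[2]]=1;w=w*m
    ys,xs=np.nonzero(w); P=[]
    rng=range(xs.min(),xs.max()+1) if c=='scene' else range(ys.min(),ys.max()+1)
    for i in rng:
        k=(xs if c=='scene' else ys)==i
        if k.sum()<2: continue
        u=np.average(xs[k],weights=w[ys[k],xs[k]]),np.average(ys[k],weights=w[ys[k],xs[k]]); P.append(unproj(c,u,.046)[:2])
    P=np.array(P,np.float32); 
    vx,vy,x,y=cv2.fitLine(P,cv2.DIST_HUBER,0,.001,.01).ravel(); d=D-[x,y]
    if vy>0: vx,vy=-vx,-vy
    print(c,P[0],P[-1],'beam ang',np.degrees(np.arctan2(vy,vx)),'miss mm',1e3*(vx*d[1]-vy*d[0]))
o=get_obs();print(o['time'],o['position'],o['ft_force'],abs(o['joint_velocities']).max())
```

```text
scene [0.5457763  0.02609327] [0.57345915 0.14451912] beam ang -103.106415 miss mm -4.9356584866331685
side [0.5588258  0.08922638] [0.5478532  0.04412337] beam ang -103.130005 miss mm -2.938797258105764
15.3 [0.5541744  0.2356227  0.11197509] [-1.70256951 -0.1563788   0.6865987 ] 0.0024902660249408763
```

```bash
python3 -m jog '[{"grip":255,"travel":[0.08,0.01,0],"twist":-0.5},{"grip":255,"travel":[0,0,0],"twist":0},{"grip":255,"travel":[0,0,0],"twist":0},{"grip":255,"travel":[0,0,0],"twist":0},{"grip":255,"travel":[0,0,0],"twist":0}]'
python3 - <<'E'
from h import *
for c in('side','scene'):
    camera(c); print([ (np.round(x['at'],3),x['p']) for x in search_frame('pack',c)[:1]])
print(hand_in())
E
```

```text
time: 15.8
position: [0.5554, 0.2359, 0.112]
tool_rot: [0.638, 0.77, -0.0, -0.0]
ft_force: [-2.3, 0.5, -0.2]
grip_width: 0.0136
[(array([ 0.517, -0.044,  0.067]), 0.95)]
[(array([ 0.545, -0.042,  0.07 ]), 0.89)]
the job is handed in; nothing more can be done
None
```

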